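# Vent the pressure vessel and find the socket for its nut

### The job

First vent the pressure vessel by pressing its white spring plunger all the way down to its stop, and let it come up again. Then try the three steel sockets on the hexagon nut of the vessel's lid, putting any that does not fit back upright on the bench, until one goes fully home over the nut. Finish while holding that socket seated on the nut, still gripped, and leave everything else on the bench where it is.

Things in the scene. Friction and masses are not known exactly. Their poses are not given: they have to be found in the camera images.
- nut (a point): the dark hexagon nut on the pressure vessel's lid: 28 mm across flats, 18 mm tall, top 5 mm bevelled; it does not turn. Point: centre of the nut's foot, on the flat round seat face (60 mm across, 90 mm above the bench) on which a seated socket's mouth rests. z is up, x points square to one of the nut's flats (the others every 60 degrees).
- vessel: the pressure vessel, fixed to the bench: a steel cylinder under a round lid 100 mm across, on a grey base plate 110 mm (x) by 200 mm (y), 16 mm thick. Origin: middle of the plate's underside. The nut stands 45 mm to +y of it, the vent plunger 55 mm to -y, on a square valve block.
- plunger_top (a point): the vent plunger of the pressure vessel: a round white head, 26 mm across, on a steel stem over a square steel valve block. Point: the middle of the head's top, 87 mm above the bench when up; it moves down as the plunger is pressed.
- plunger (a joint): travel of the vent plunger in m: 0 up, 0.010 pressed down to its stop. A spring pushes it back up (2 N at the start of the travel, 7 N at the stop).
- socket_a_center (a point): one of three steel sockets alike outside: a six-sided block 38 mm across flats, 70 mm tall, 0.2 to 0.3 kg, mouth down. Its hex hole, 20 mm deep, sides parallel to the outer flats, fits the nut with 2 mm play all round in one socket (not told which); in the others it is too small and they stop 14 mm or more above the seat face. Point: centre, 35 mm above the mouth; z up, x square to an outer flat.
- socket_b_center (a point): one of three steel sockets alike outside: a six-sided block 38 mm across flats, 70 mm tall, 0.2 to 0.3 kg, mouth down. Its hex hole, 20 mm deep, sides parallel to the outer flats, fits the nut with 2 mm play all round in one socket (not told which); in the others it is too small and they stop 14 mm or more above the seat face. Point: centre, 35 mm above the mouth; z up, x square to an outer flat.
- socket_c_center (a point): one of three steel sockets alike outside: a six-sided block 38 mm across flats, 70 mm tall, 0.2 to 0.3 kg, mouth down. Its hex hole, 20 mm deep, sides parallel to the outer flats, fits the nut with 2 mm play all round in one socket (not told which); in the others it is too small and they stop 14 mm or more above the seat face. Point: centre, 35 mm above the mouth; z up, x square to an outer flat.
- weight_mid (a point): bystander, to be left alone: small steel calibration weight, 28 mm across, 40 mm tall. Point: on its axis, 20 mm above its underside.
- crucible_mid (a point): bystander, to be left alone: small white ceramic crucible, 40 mm across, 32 mm tall. Point: on its axis, 16 mm above its underside.
- jar_a_mid (a point): bystander, to be left alone: amber glass jar with white cap, 38 mm across, 62 mm tall. Point: on its axis, 31 mm above its underside.
- jar_b_mid (a point): bystander, to be left alone: amber glass jar with white cap, 38 mm across, 62 mm tall. Point: on its axis, 31 mm above its underside.
- jar_c_mid (a point): bystander, to be left alone: amber glass jar with white cap, 38 mm across, 62 mm tall. Point: on its axis, 31 mm above its underside.
- tube_rack_mid (a point): bystander, to be left alone: white test tube rack with glass tubes, 60 mm by 180 mm (long along its y), 101 mm tall. Point: on its axis, 30 mm above its underside.
- wash_bottle_mid (a point): bystander, to be left alone: white plastic bottle, 64 mm across, 150 mm tall. Point: on its axis, 75 mm above its underside.
- screwdriver_mid (a point): bystander, to be left alone: black handled screwdriver lying along its x, 200 mm long, 26 mm thick. Point: on its axis, 13 mm above its underside.

How it is judged:
On the way, in this order (a step that is already met when the one before it is completed fails the run):
1. the vent plunger is pressed down to its stop (value of joint plunger above 0.0085 m), for 0.1 s.
2. after that, the fitting socket is gripped and fully home on the nut (((z of socket_a_center in the frame of nut between 0.031 and 0.0385 m and horizontal distance between socket_a_center and nut below 0.004 m and angle between socket_a_center's own z axis and vertical below 0.1 rad and contact force between the fingers and socket_a above 2 N) or (z of socket_b_center in the frame of nut between 0.031 and 0.0385 m and horizontal distance between socket_b_center and nut below 0.004 m and angle between socket_b_center's own z axis and vertical below 0.1 rad and contact force between the fingers and socket_b above 2 N) or (z of socket_c_center in the frame of nut between 0.031 and 0.0385 m and horizontal distance between socket_c_center and nut below 0.004 m and angle between socket_c_center's own z axis and vertical below 0.1 rad and contact force between the fingers and socket_c above 2 N))), for 0.2 s.
At the end, for the whole second after the job is handed in: The fitting socket is home on the nut (mouth within 3.5 mm of the seat face, axes within 4 mm, tilt under 0.1 rad), at rest and gripped with over 2 N; the other two stand upright on the bench (tilt under 0.15 rad), not held; the plunger is up again (((z of socket_a_center in the frame of nut between 0.031 and 0.0385 m and horizontal distance between socket_a_center and nut below 0.004 m and angle between socket_a_center's own z axis and vertical below 0.1 rad and contact force between the fingers and socket_a above 2 N and linear speed of socket_a below 0.02 m/s and angle between each of socket_b_center, socket_c_center's own z axis and vertical below 0.15 rad and height (world z) of socket_b_center between 0.028 and 0.042 m and contact force between the fingers and socket_b below 0.1 N and height (world z) of socket_c_center between 0.028 and 0.042 m and contact force between the fingers and socket_c below 0.1 N) or (z of socket_b_center in the frame of nut between 0.031 and 0.0385 m and horizontal distance between socket_b_center and nut below 0.004 m and angle between socket_b_center's own z axis and vertical below 0.1 rad and contact force between the fingers and socket_b above 2 N and linear speed of socket_b below 0.02 m/s and angle between each of socket_a_center, socket_c_center's own z axis and vertical below 0.15 rad and height (world z) of socket_a_center between 0.028 and 0.042 m and contact force between the fingers and socket_a below 0.1 N and height (world z) of socket_c_center between 0.028 and 0.042 m and contact force between the fingers and socket_c below 0.1 N) or (z of socket_c_center in the frame of nut between 0.031 and 0.0385 m and horizontal distance between socket_c_center and nut below 0.004 m and angle between socket_c_center's own z axis and vertical below 0.1 rad and contact force between the fingers and socket_c above 2 N and linear speed of socket_c below 0.02 m/s and angle between each of socket_a_center, socket_b_center's own z axis and vertical below 0.15 rad and height (world z) of socket_a_center between 0.028 and 0.042 m and contact force between the fingers and socket_a below 0.1 N and height (world z) of socket_b_center between 0.028 and 0.042 m and contact force between the fingers and socket_b below 0.1 N)) and value of joint plunger below 0.004 m); the arm keeps its last pose, push and grip.
It fails at once if a bystander is moved by more than 30 mm (distance of any of weight_mid, crucible_mid, jar_a_mid, jar_b_mid, jar_c_mid, tube_rack_mid, wash_bottle_mid, screwdriver_mid from where it was at the start of the episode above 0.03 m).
It also fails if it takes over 72 s, if anything falls off the work surface, if the arm or the gripper's body presses on something with over 40 N, if the wrist force passes 120 N, or if a joint passes its speed limit or range.

### The arm

A 7-joint arm with a two-finger parallel gripper is mounted at the origin on the work surface. World frame = base frame: x ahead of the robot, y to its left, z up, the work surface at z = 0. Lengths are in m, angles in rad, forces in N, time in s.
With the tool pointing down it reaches from about 0.35 to 0.9 m from the base axis. Payload 8.1 kg.
Tool frame: the origin (TCP) lies at the very end of the fingers, on their centre line; the grasp point (between the pads) lies 19 mm behind it; y points along the fingers, x is the direction in which the jaws open and shut, and the axes are right-handed (so a half turn about y gives the same grasp; the last joint's range is limited). The gripper opens to 92 mm and grips with 3 to 60 N. Pads are 19 mm wide; open, the fingers measure 130 mm over their backs; the gripper's body (75 mm by 190 mm) begins 47 mm behind the grasp point.
Start: joints at [-0.103, 0.434, 0.025, 1.573, -0.012, 1.134, -0.075], TCP at [0.625, -0, 0.227] pointing down, gripper open.
Joint ranges: [-2.62, 2.62], [-0.44, 2.09], [-1.27, 1.32], [0.08, 2.57], [-1.32, 4.46], [0.12, 2], [-2.74, 2.74]. Speed limits (rad/s): [2.22, 2.22, 3.01, 3.01, 3.14, 3.14, 3.14].

### API

Orientations are given as a rotation vector (axis times angle).
In Python, from cell import arm, imaging gives the robot as it stands. The module is installed in compiled form; this text tells all that it offers.
- The arm moves only by the tool send_rows, never from a script. Its argument "steps" is a list of rows, each a list of 5 numbers: the opening, from 0 (shut) to 1 (fully open), then the shift along the tool's x, y, z in cm, then the turn about the tool's y in rad. In form: [[jaw, x, y, z, roll], ...]. A call has 1 to 20 rows; each row is the pose to reach, as a shift and turn from the pose commanded when the call began, along the tool's axes at that moment; what a row does not reach only later rows make up. A row lasts 1/8 s, in which the tool goes at most 62.5 mm and 10.7 degrees, less where a joint would pass 70% of its speed; a pose out of reach is approached as far as the arm can. A call with a gripper value outside its range is refused whole. The fingers move at their own pace and stop on an object; "squeeze" is the grip in N (left out, the last holds). Time passes only in rows, so rows that repeat a pose let the fingers close. It gives the time, the measured TCP pose, the force and the opening at its end, in the units of the state.
- arm.observe(): the state, without advancing time (a new reading comes with each control period).
- imaging.get_image(name): name is "scene" or "side" or "wrist"; returns the picture (480x640x3 uint8, blue, green, red); there is no depth.
- imaging.camera_params(name): a dict with "camera_matrix" (3x3 intrinsics, pixels), "position" and "orientation" of the camera in the world; the wrist camera has in their place "mount" (4x4, takes a point from camera to tool coordinates, whose origin is the TCP and whose axes are the tool frame's). Camera axes: x right, y down, z forward; pixel columns grow to the right and rows downward; lengths in m; the calibration is good to about 2 mm. A picture is of the moment at which its call begins: read the wrist's pose just before it. camera_params takes no time and is no camera call.
- arm.sign_off(): hands the job in, once; it reports no verdict.
The state is a dict: "clock": time; "joints": joint angles; "dq": joint speeds; "joint_efforts": joint torques, N m; "position": TCP position; "ee_rot": TCP orientation; "force": force on the tool from outside, world axes, zero at the start; "ft_torque": the same for the moment, N m; "width": opening from 0.0 (shut) to 1.0 (fully open).
Only numpy, scipy, OpenCV 4.12 (cv2) and the standard library are available. Lean on these libraries where they do the work, as an engineer would, in place of code of your own. Each camera call takes 0.05 s, during which the arm holds its last target.

## Working session

There is one attempt and no reset: what is moved stays moved. The work goes in short steps, Python scripts to look and compute and a tool call to move; the robot and the scene stay as the last step left them, time stands still between calls to the robot, and variables do not carry over. Pictures are saved under pics/ and viewed, and the job is handed in when it is done.

Besides the shell and the picture viewer there is one more tool, called after "Request:" as name([rows], argument=value, ...), one row to a line, values as JSON. send_rows: Moves the arm, as the interface text tells. Its arguments: {"type":"object","properties":{"steps":{"type":"array","items":{"type":"array","items":{"type":"number"}}},"squeeze":{"type":"number"}},"required":["steps"]}

```bash
mkdir -p pics
python3 - <<'E'
from cell import arm, imaging
import cv2
s=arm.observe(); print(s)
for n in ["scene","side","wrist"]:
    cv2.imwrite(f"pics/{n}0.png",imaging.get_image(n)); print(n,imaging.camera_params(n))
E
```

```text
{'clock': 0.0, 'joints': array([-0.10259491,  0.43520436,  0.02498017,  1.57410905, -0.01157684,
        1.13397189, -0.07504566]), 'dq': array([0.00020899, 0.00075245, 0.0009155 , 0.00019972, 0.00129051,
       0.00124328, 0.00099583]), 'joint_efforts': array([ 3.89017032e-04, -6.67853522e+01,  9.84863900e-01, -3.14464223e+01,
       -6.05165795e-02,  4.27553023e-02,  1.12382318e-04]), 'position': array([ 6.24491913e-01, -7.23958151e-05,  2.25951996e-01]), 'ee_rot': array([-1.57096035e+00,  1.22271509e-03,  1.19539589e-03]), 'force': array([ 0.11457128,  0.33130419, -0.10618428]), 'ft_torque': array([0.00982875, 0.00168425, 0.01428709]), 'width': 1.0007016086657652}
scene {'camera_matrix': array([[612.54947347,   0.        , 321.02061505],
       [  0.        , 612.54947347, 229.74497721],
       [  0.        ,   0.        ,   1.        ]]), 'position': array([1.41559383, 0.00906001, 0.78679595]), 'orientation': array([-1.71147496, -1.70720051,  0.80517755])}
side {'camera_matrix': array([[504.77879139,   0.        , 327.4174845 ],
       [  0.        , 504.77879139, 233.6873741 ],
       [  0.        ,   0.        ,   1.        ]]), 'position': array([0.51355564, 0.69501479, 0.98582219]), 'orientation': array([-0.1003495 ,  2.96068563, -0.99089006])}
wrist {'camera_matrix': array([[385.42893025,   0.        , 317.73754562],
       [  0.        , 385.42893025, 241.2633358 ],
       [  0.        ,   0.        ,   1.        ]]), 'mount': array([[ 9.99999741e-01,  6.36485167e-04,  3.36491827e-04,
         5.82883719e-04],
       [-1.57603654e-04, -2.62514773e-01,  9.64927961e-01,
        -1.58339948e-01],
       [ 7.02496410e-04, -9.64927764e-01, -2.62514605e-01,
         7.15834886e-02],
       [ 0.00000000e+00,  0.00000000e+00,  0.00000000e+00,
         1.00000000e+00]])}
```

View pics/scene0.png

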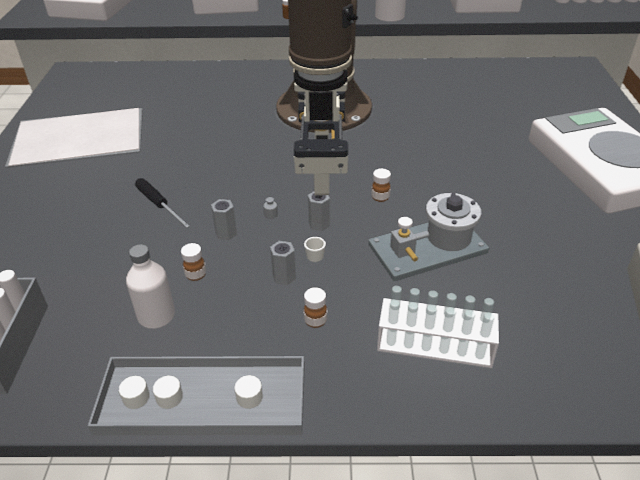

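View pics/side0.png

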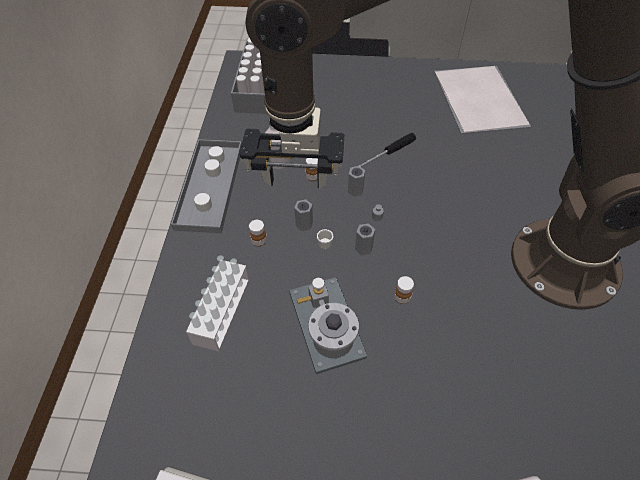

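View pics/wrist0.png

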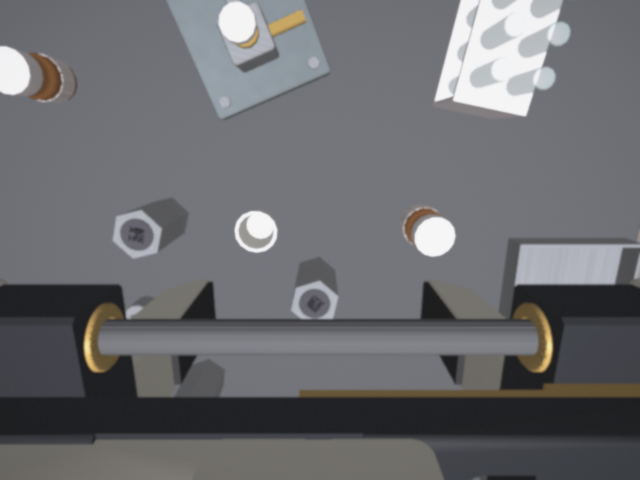

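Run:
```python
import cv2
s=cv2.imread("pics/scene0.png"); d=cv2.imread("pics/side0.png"); w=cv2.imread("pics/wrist0.png")
def c(im,x0,y0,x1,y1,k,n):
    cv2.imwrite(f"pics/{n}.png",cv2.resize(im[y0:y1,x0:x1],None,fx=k,fy=k,interpolation=cv2.INTER_CUBIC))
c(s,200,180,360,300,5,"s_sock"); c(s,365,180,495,275,6,"s_ves")
c(d,280,150,400,260,5,"d_sock"); c(d,280,270,380,375,5.5,"d_ves")
c(w,90,190,350,340,3,"w_sock")
```

```text
(no output)
```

View pics/s_sock.png

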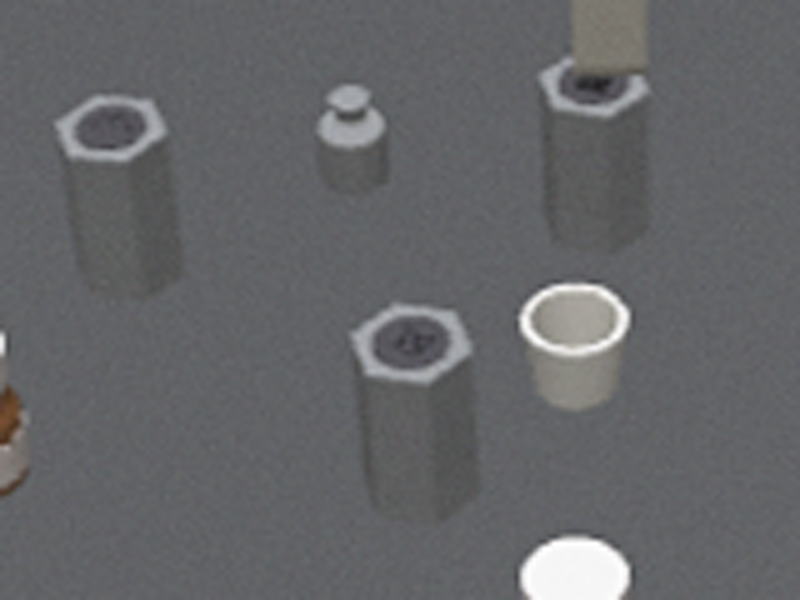

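View pics/s_ves.png

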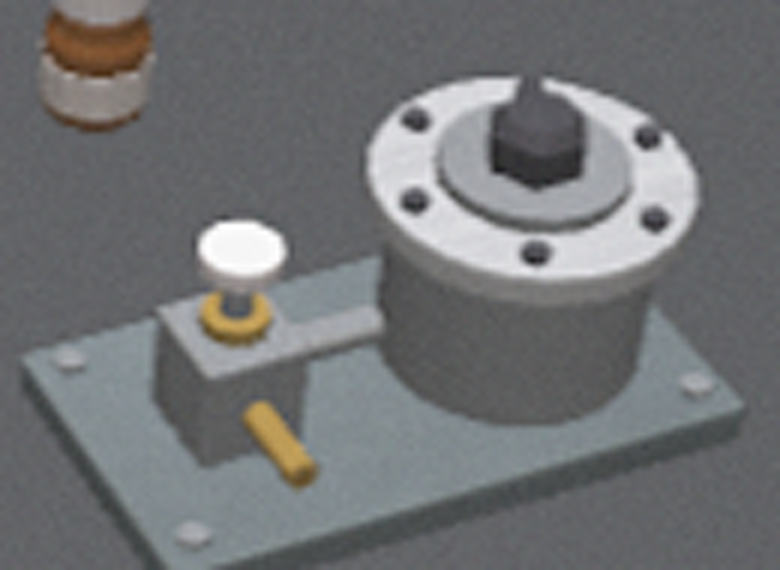

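View pics/d_sock.png

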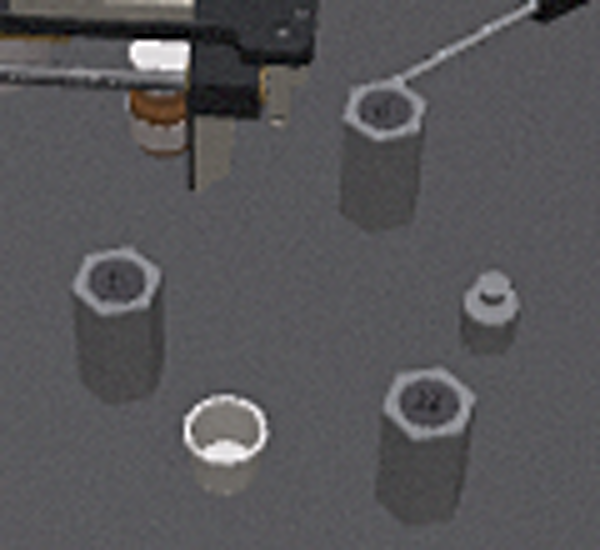

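View pics/d_ves.png

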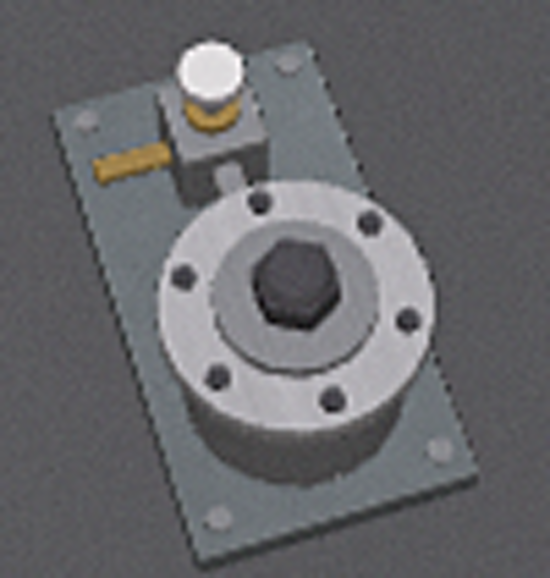

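View pics/w_sock.png

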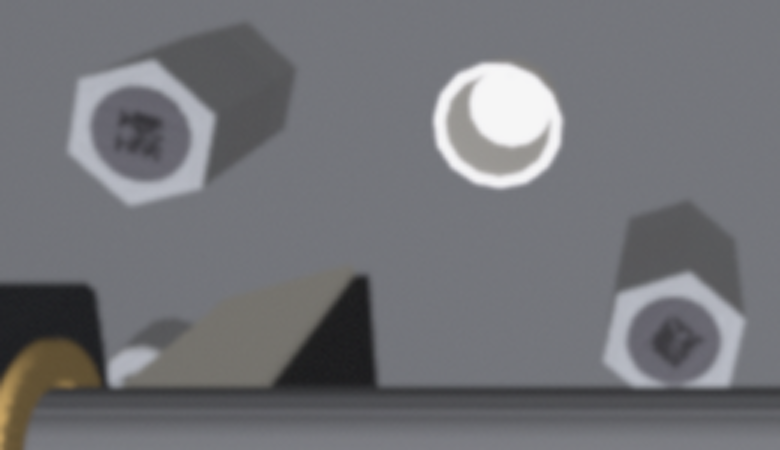

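```bash
cat > h.py <<'E'
import numpy as np, cv2, json, os
from scipy.spatial.transform import Rotation as R
from scipy.optimize import minimize
from cell import arm, imaging
def cam(n,s=None):
    p=imaging.camera_params(n); K=p["camera_matrix"]
    if n=="wrist":
        T=np.eye(4); T[:3,:3]=R.from_rotvec(s["ee_rot"]).as_matrix(); T[:3,3]=s["position"]
        T=T@p["mount"]; return K,T[:3,:3],T[:3,3]
    return K,R.from_rotvec(p["orientation"]).as_matrix(),np.array(p["position"])
def proj(c,P):
    K,Rm,t=c; q=(np.atleast_2d(P)-t)@Rm; q=q@K.T; return q[:,:2]/q[:,2:]
def ray(c,uv,z):
    K,Rm,t=c; d=np.linalg.inv(K)@np.r_[uv,1]; d=Rm@d; return t+d*(z-t[2])/d[2]
def snap(n,name):
    s=arm.observe(); im=imaging.get_image(n); cv2.imwrite(f"pics/{name}.png",im)
    json.dump({k:np.asarray(v).tolist() for k,v in s.items()},open(f"pics/{name}.json","w"))
    return view(n,name)
def view(n,name):
    s=json.load(open(f"pics/{name}.json")) if os.path.exists(f"pics/{name}.json") else None
    im=cv2.imread(f"pics/{name}.png")
    return cam(n,s),cv2.GaussianBlur(im,(3,3),0.6).astype(np.float32)
def samp(im,uv):
    return cv2.remap(im,uv[:,0].astype(np.float32)[None],uv[:,1].astype(np.float32)[None],cv2.INTER_LINEAR,borderMode=cv2.BORDER_REPLICATE)[0]
def hexedge(a,n=15):
    """points and outward normals on hexagon w/ apothem a, flat normal at angle 0"""
    P=[];N=[]
    for k in range(6):
        t=k*np.pi/3; nn=np.array([np.cos(t),np.sin(t)]); tt=np.array([-nn[1],nn[0]])
        for s in np.linspace(-.9,.9,n): P.append(a*nn+tt*s*a/np.sqrt(3)); N.append(nn)
    return np.array(P),np.array(N)
def circ(r,n=90):
    t=np.linspace(0,2*np.pi,n,endpoint=False); N=np.c_[np.cos(t),np.sin(t)]; return r*N,N
def score(views,PN,z,p,d=0.0015,sign=1,mask=None):
    P,N=PN; c,s=np.cos(p[2]),np.sin(p[2]); Q=np.array([[c,-s],[s,c]])
    tot=0
    for cm,im in views:
        g=[]
        for e in (-d,d):
            X=(P+e*N)@Q.T+p[:2]; uv=proj(cm,np.c_[X,np.full(len(X),z)]); g.append(samp(im,uv).mean(1))
        D=(g[0]-g[1])*sign
        tot+=np.clip(D,-20,60).mean()
    return tot/len(views)
def fit(views,PN,z,p0,yaws=None,d=0.0015,sign=1,span=0.008):
    best=None
    for y in (yaws if yaws is not None else [p0[2]]):
        for dx in np.linspace(-span,span,5):
            for dy in np.linspace(-span,span,5):
                v=score(views,PN,z,(p0[0]+dx,p0[1]+dy,y),0.003,sign)
                if best is None or v>best[0]: best=(v,(p0[0]+dx,p0[1]+dy,y))
    x=np.array(best[1])
    for dd in (max(d,.0025),d):
        f=lambda q: -score(views,PN,z,(q[0]/100,q[1]/100,q[2]/5),dd,sign)
        x0=x*[100,100,5]
        r=minimize(f,x0,method="Nelder-Mead",options=dict(initial_simplex=x0+np.array([[0,0,0],[.3,0,0],[0,.3,0],[0,0,.4]]),xatol=1e-3,fatol=1e-3))
        x=r.x/[100,100,5]
    return x,-r.fun
E
python3 - <<'E'
from h import *
import shutil
s=arm.observe(); json.dump({k:np.asarray(v).tolist() for k,v in s.items()},open("pics/wrist0.json","w"))
S=view("scene","scene0");D=view("side","side0");W=view("wrist","wrist0")
H=hexedge(.019); ys=np.radians(np.arange(0,60,10))
for nm,uv,vs in [("S1",(222,206),[S,D]),("S2",(282,249),[S,D]),("S3",(319,197),[S,D])]:
    p=ray(S[0],uv,.07)
    for l,v in [("S",[S]),("D",[D]),("both",vs)]+([("W",[W]),] if nm!="S1" else []):
        x,f=fit(v,H,.07,(p[0],p[1],0),ys); print(nm,l,x[:2].round(4),np.degrees(x[2])%60,f)
for nm,uv,z in [("head",(405,222),.087)]:
    p=ray(S[0],uv,z)
    for l,v in [("S",[S]),("D",[D]),("W",[W]),("all",[S,D,W])]:
        x,f=fit(v,circ(.013),z,(p[0],p[1],0)); print(nm,l,x[:2].round(4),f)
for nm,uvS,uvD,z in [("nuttop",(365+538/6,180+110/6),(280+297/5.5,270+277/5.5),.108),("lid",(365+530/6,180+180/6),(280+297/5.5,270+300/5.5),.086)]:
    print(nm,ray(S[0],uvS,z),ray(D[0],uvD,z))
for nm,uv,z in [("crucible",(315,245),.03),("jarA(381,175)",(381,175),.06),("jarb",(192,252),.062),("jarc",(315,297),.062),("weight",(270,203),.035),("bottle",(139,253),.15)]: print(nm,ray(S[0],uv,z).round(3))
for uv in [(396,291),(488,301),(500,318)]: print("rack",ray(S[0],uv,.1))
# plate corners
for uv in [(385-15.5,180+362/6),(365+745/6,180+407/6)]: print(ray(S[0],uv,.016))
E
```

```text
S1 S [ 0.4944 -0.1934] 51.63009009869384 35.661651611328125
S1 D [ 0.4966 -0.1936] 49.658909552171636 29.682329177856445
S1 both [ 0.4958 -0.1935] 50.07084902254397 30.03451156616211
S2 S [ 0.6182 -0.0722] 47.51189559762628 41.64443588256836
S2 D [ 0.62   -0.0724] 47.093991175301674 34.06816864013672
S2 both [ 0.6192 -0.0723] 47.60286244120775 35.678863525390625
S2 W [ 0.6221 -0.0697] 48.985659461433926 48.8779296875
S3 S [ 0.469  -0.0094] 46.78724838260553 26.5222225189209
S3 D [ 0.4707 -0.01  ] 43.113638652224914 35.52168655395508
S3 both [ 0.4702 -0.0097] 45.217124684562826 29.71717071533203
S3 W [ 0.4725 -0.0081] 43.81316125537996 58.068695068359375
head S [0.5667 0.1469] 58.88758850097656
head D [0.5669 0.1461] 60.0
head W [0.5688 0.148 ] 59.58740234375
head all [0.5678 0.1478] 56.59029769897461
nuttop [0.52881345 0.2394527  0.108     ] [0.5279898  0.24266226 0.108     ]
lid [0.53515402 0.23878702 0.086     ] [0.52781629 0.24042349 0.086     ]
crucible [ 0.566 -0.015  0.03 ]
jarA(381,175) [0.386 0.118 0.06 ]
jarb [ 0.618 -0.231  0.062]
jarc [ 0.728 -0.013  0.062]
weight [ 0.444 -0.107  0.035]
bottle [ 0.716 -0.284  0.15 ]
rack [0.75284331 0.1134855  0.1       ]
rack [0.77511797 0.25095168 0.1       ]
rack [0.80932408 0.2616321  0.1       ]
[0.53785944 0.08783392 0.016     ]
[0.56171092 0.31022316 0.016     ]
```

Request:
send_rows([
  [0.0,-3,0,5,0],
  [0,-5.6,0,10,0],
  [0,-5.6,0,13,0],
  [0,-5.6,2,14.8,0],
  [0,-5.6,2,14.8,0],
  [0,-5.6,2,14.8,0],
], squeeze=20)

```text
clock: 0.9
position: [0.5693, 0.1467, 0.207]
ee_rot: [-1.572, 0.001, -0.001]
force: [-0.2, -0.3, 0.5]
width: 0.398
```

Run:
```python
from h import *
W=snap("wrist","w1"); s=arm.observe(); print(s["clock"],s["position"],s["force"],s["width"],W[0][2])
S=view("scene","scene0");D=view("side","side0")
x,f=fit([W],circ(.013),.087,(.5678,.1478,0)); print(x,f)
print(proj(W[0],[[.568,.148,.087],[.5285,.241,.108]]))
```

```text
0.95 [0.56950104 0.14654155 0.20726282] [ 0.5807715  -0.20035678  0.2827853 ] 0.3556690485157461 [0.5699417  0.21842626 0.36531489]
[0.56906361 0.14818921 0.03697474] 60.0
[[315.12669258 234.11983683]
 [251.7439328   98.90577747]]
```

View pics/w1.png

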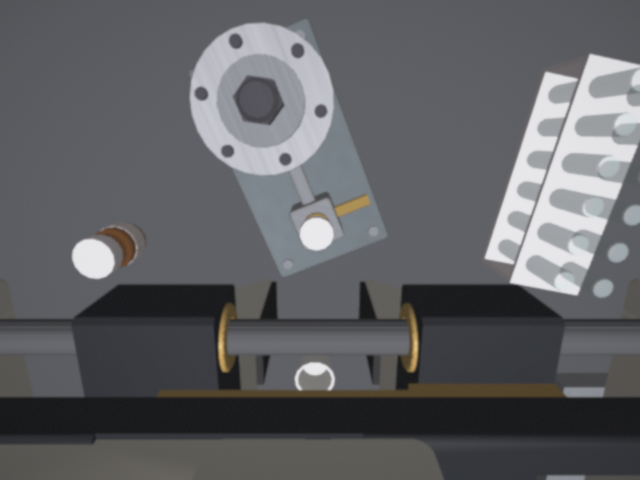

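Request:
send_rows([
  [0,0,5,0,0],
  [0,0,10,0,0],
  [0,0,11,0,0],
  [0,0,12,0,0],
  [0,0,12.7,0,0],
  [0,0,13.2,0,0],
  [0,0,13.4,0,0],
  [0,0,13.4,0,0],
  [0,0,13.4,0,0],
])

```text
clock: 2.08
position: [0.5705, 0.1478, 0.0769]
ee_rot: [-1.57, -0.003, -0.004]
force: [-9.7, -5.7, 32.9]
width: 0.004
```

Run:
```python
from h import *
W=snap("wrist","w2"); s=arm.observe(); print(s["clock"],s["position"],s["force"],s["width"])
D=snap("side","d2"); 
cv2.imwrite("pics/d2c.png",cv2.resize(D[1][240:380,260:400],None,fx=4,fy=4))
W1=view("wrist","w1"); im=cv2.imread("pics/w1.png")
cv2.imwrite("pics/w1c.png",cv2.resize(im[15:185,180:345],None,fx=3.5,fy=3.5,interpolation=cv2.INTER_CUBIC))
```

```text
2.125 [0.57052927 0.14780357 0.07689534] [-10.06760038  -5.11064655  33.47227131] 0.007897081721247963[ WARN:0@1.936] global loadsave.cpp:1063 imwrite_ Unsupported depth image for selected encoder is fallbacked to CV_8U.
```

View pics/d2c.png

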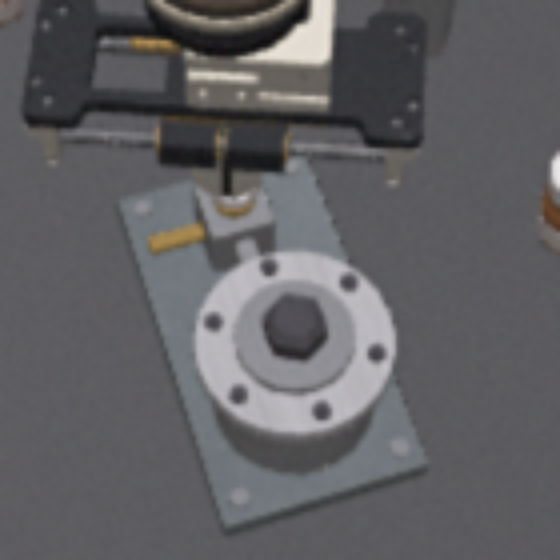

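View pics/w1c.png

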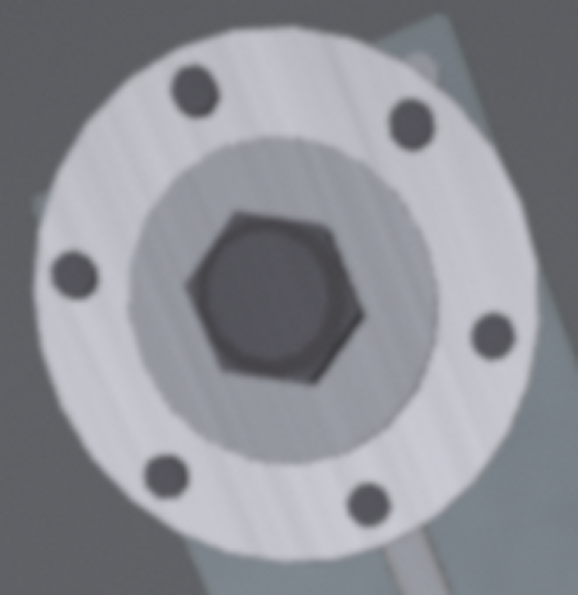

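Run:
```python
from h import *
W=view("wrist","w1");S=view("scene","scene0");D=view("side","side0");D2=view("side","d2")
for l,v in [("W",[W]),("S",[S]),("D",[D]),("D2",[D2])]:
    x,f=fit(v,circ(.03),.09,(.5285,.241,0),sign=-1); print(l,"seat",x[:2].round(4),f)
    for z in (.090,.103):
        h,f=fit(v,hexedge(.014),z,(x[0],x[1],0),np.radians(range(0,60,10)),sign=-1,span=.003); print("   hex",z,h[:2].round(4),np.degrees(h[2])%60,f)
    h,f=fit(v,circ(.05),.09,(x[0],x[1],0),sign=1,span=.005); print("   lid@.09",h[:2].round(4),f)
x,f=fit([W],circ(.013),.087,(.5678,.1478,0));print(x,f)
```

```text
W seat [0.5317 0.2407] 39.908443450927734
   hex 0.09 [0.5298 0.2417] 22.069624645452475 52.94354248046875
   hex 0.103 [0.5318 0.2406] 21.591125290313876 60.0
   lid@.09 [0.5324 0.2401] 39.67806625366211
S seat [0.5345 0.2385] 38.018280029296875
   hex 0.09 [0.5282 0.2406] 20.793645002847366 40.66331481933594
   hex 0.103 [0.5443 0.2362] 20.783104498268454 40.91615295410156
   lid@.09 [0.5364 0.2378] 52.14686965942383
D seat [0.5293 0.2414] 35.81988525390625
   hex 0.09 [0.5289 0.2388] 18.935396424585946 36.372196197509766
   hex 0.103 [0.529  0.2446] 17.282390747649718 37.96928024291992
   lid@.09 [0.5292 0.2423] 50.608951568603516
D2 seat [0.5294 0.2414] 36.70596694946289
   hex 0.09 [0.5292 0.238 ] 18.884644378996352 36.462974548339844
   hex 0.103 [0.5289 0.2443] 17.408883644454896 38.4337272644043
   lid@.09 [0.5292 0.2423] 51.611793518066406
[0.56906361 0.14818921 0.03697474] 60.0
```

Request:
send_rows([
  [0,0,-2,0,0],
  [0,0,-5,0,0],
  [0.3,0,-8,-3,0.1],
  [0.65,-3,-8,-7,0.2],
  [0.65,-5,-8,-10,0.28],
  [0.65,-5,-8,-10,0.28],
  [0.65,-5,-8,-10,0.28],
])

```text
clock: 3.05
position: [0.5199, 0.0488, 0.1535]
ee_rot: [-1.559, 0.218, -0.22]
force: [-0.1, 0.8, 0.8]
width: 0.5
```

Run:
```python
from h import *
W=snap("wrist","w3"); s=arm.observe(); print(s["clock"],s["position"],s["ee_rot"],s["force"],s["width"])
S=snap("scene","s3");D=snap("side","d3")
H=hexedge(.019); ys=np.radians(np.arange(0,60,10))
for l,v in [("W",[W]),("S",[S]),("D",[D])]:
    x,f=fit(v,H,.07,(.471,-.009,0),ys); print(l,x[:2].round(4),np.degrees(x[2])%60,f)
    x,f=fit(v,circ(.013),.087,(.5678,.1478,0));print("head",x[:2],f)
```

```text
3.1 [0.51992282 0.04915518 0.15332235] [-1.55869084  0.21721994 -0.21955461] [0.44943178 0.88351732 0.72055388] 0.5455947249694851
W [ 0.473  -0.0077] 41.04260388437113 27.143766403198242
head [0.56926497 0.14876524] 55.94962692260742
S [ 0.4686 -0.0093] 44.71649960178584 35.44840621948242
head [0.56673161 0.14699848] 58.858680725097656
D [ 0.4706 -0.0095] 45.68416206153815 27.999286651611328
head [0.56688251 0.14627654] 60.0
```

View pics/w3.png

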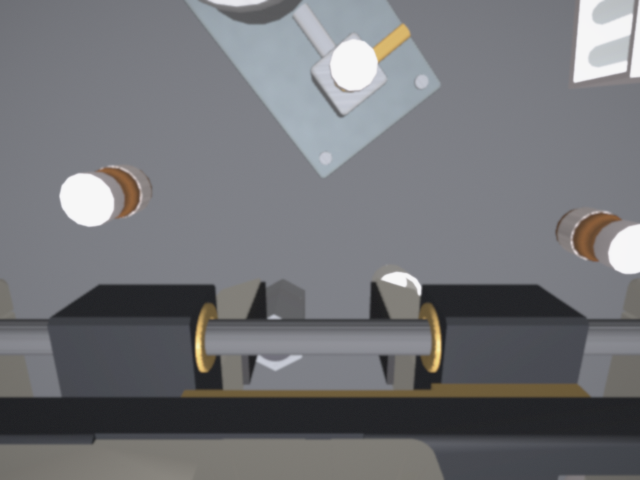

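Request:
send_rows([
  [0.65,-1.5,0,-3.5,0],
  [0.65,-3.05,0,-6.84,0],
  [0.65,-3.05,4,-6.84,0],
  [0.65,-3.05,6,-6.84,0],
  [0.65,-3.05,6,-6.84,0],
])

```text
clock: 3.82
position: [0.4701, -0.0088, 0.0916]
ee_rot: [-1.56, 0.221, -0.217]
force: [0.8, -0.1, 0.5]
width: 0.655
```

Run:
```python
from h import *
s=arm.observe(); print(s["clock"],s["position"],s["ee_rot"],s["force"],s["width"])
S=snap("scene","s4");D=snap("side","d4");W=snap("wrist","w4")
a=S[1][150:270,240:400];b=D[1][170:290,290:450]
cv2.imwrite("pics/c4.png",cv2.resize(np.hstack([a,b]).astype(np.uint8),None,fx=2.5,fy=2.5))
```

```text
3.825 [ 0.470115   -0.00882988  0.09160772] [-1.56021042  0.22109379 -0.21675271] [ 0.80796793 -0.11099415  0.49585048] 0.6551699348279113
```

View pics/c4.png

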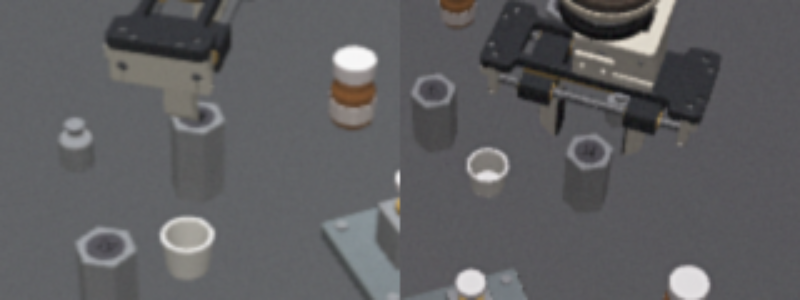

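View pics/w4.png

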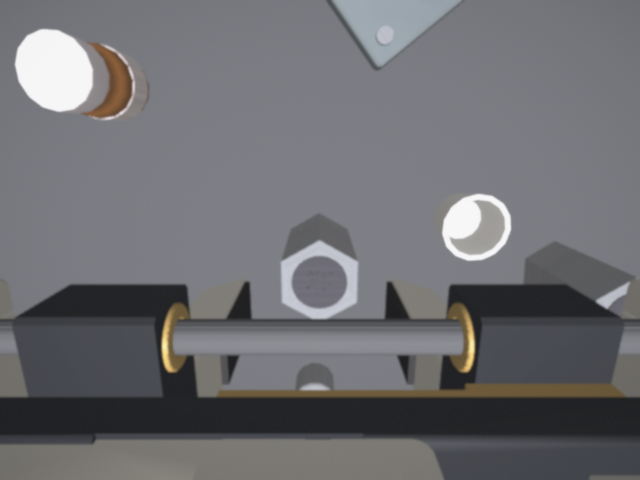

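Request:
send_rows([
  [0.65,0,4,0,0],
  [0.65,0,6.6,0,0],
  [0.65,0,6.6,0,0],
  [0.3,0,6.6,0,0],
  [0.3,0,6.6,0,0],
  [0.3,0,6.6,0,0],
  [0.3,0,6.6,0,0],
], squeeze=35)

```text
clock: 4.85
position: [0.4717, -0.0093, 0.0277]
ee_rot: [-1.559, 0.218, -0.221]
force: [-0.7, -0.3, 8.3]
width: 0.413
```

```bash
cat >> h.py <<'E'
def yaw_of(s):
    M=R.from_rotvec(s["ee_rot"]).as_matrix(); return np.arctan2(M[1,0],M[0,0])
def plan(tx,ty,tz,yaw=None,s=None):
    s=s or arm.observe(); M=R.from_rotvec(s["ee_rot"]).as_matrix()
    d=(np.array([tx,ty,tz])-s["position"])@M*100
    r=None if yaw is None else (-(yaw-yaw_of(s))+np.pi)%(2*np.pi)-np.pi
    return d.round(2),r
E
python3 - <<'E'
from h import *
s=arm.observe(); print(np.degrees(yaw_of(s)),plan(.5304,.2401,.155,np.radians(-38.4)))
E
```

```text
-16.049063648335117 (array([ -1.22, -12.71,  25.6 ]), np.float64(0.39009743024024157))
```

Request:
send_rows([
  [0.3,0,-5,0,0],
  [0.3,0,-10,2,0.1],
  [0.3,-0.5,-12.7,7,0.2],
  [0.3,-0.8,-12.7,13,0.3],
  [0.3,-1.1,-12.7,19,0.39],
  [0.3,-1.2,-12.7,24,0.39],
  [0.3,-1.2,-12.7,25.6,0.39],
  [0.3,-1.2,-12.7,25.6,0.39],
  [0.3,-1.2,-12.7,25.6,0.39],
])

```text
clock: 5.98
position: [0.5299, 0.2377, 0.1536]
ee_rot: [-1.507, 0.526, -0.526]
force: [0.2, 0.4, -2.0]
width: 0.412
```

Run:
```python
from h import *
s=arm.observe(); print(s["clock"],s["position"],np.degrees(yaw_of(s)),s["force"],s["width"])
S=snap("scene","s5");D=snap("side","d5");W=snap("wrist","w5")
a=S[1][130:250,370:530];b=D[1][250:370,260:420]
cv2.imwrite("pics/c5.png",cv2.resize(np.hstack([a,b]).astype(np.uint8),None,fx=2.5,fy=2.5))
```

```text
5.975 [0.52985476 0.23767615 0.153643  ] -38.51894670398144 [ 0.20040633  0.43107829 -1.98613324] 0.41222495515474916
```

View pics/c5.png

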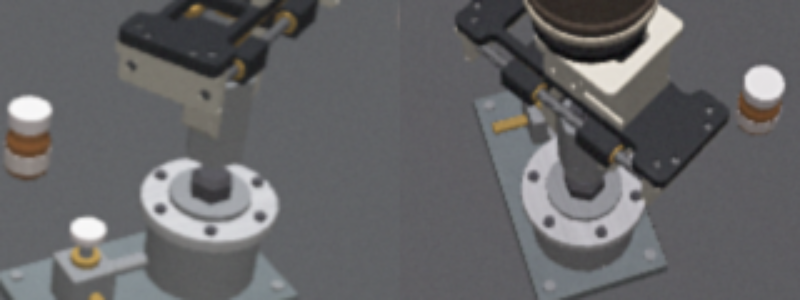

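View pics/w5.png

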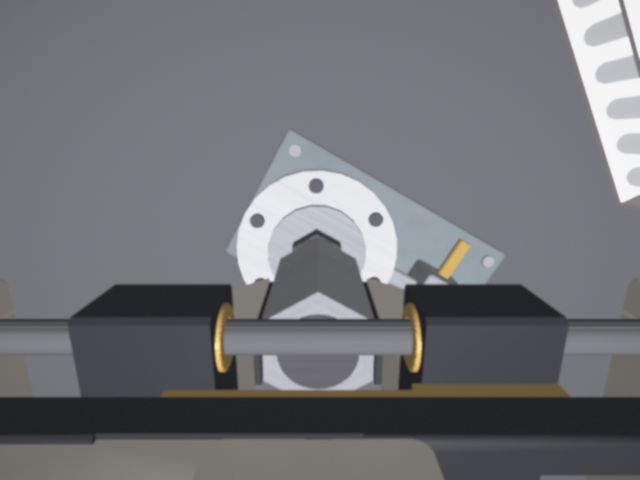

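```bash
cat > ov.py <<'E'
from h import *
import sys
def hx(a,x,y,z,yaw):
    t=yaw+np.pi/6+np.arange(6)*np.pi/3; r=a/np.cos(np.pi/6)
    return np.c_[x+r*np.cos(t),y+r*np.sin(t),np.full(6,z)]
def overlay(tag,boxes,sock,nut,out,k=4):
    ims=[]
    for n,pre in (("scene","s"),("side","d"),("wrist","w")):
        if n not in boxes: continue
        x0,y0,w,h=boxes[n]
        s=json.load(open(f"pics/{pre}{tag}.json")); c=cam(n,s); im=cv2.imread(f"pics/{pre}{tag}.png")
        im=cv2.resize(im[y0:y0+h,x0:x0+w],None,fx=k,fy=k,interpolation=cv2.INTER_CUBIC)
        def dr(P,col):
            uv=((proj(c,P)-[x0,y0]+.5)*k*8).round().astype(np.int32); cv2.polylines(im,[uv],True,col,1,cv2.LINE_AA,3)
        if sock is not None:
            x,y,z,yw=sock; dr(hx(.019,x,y,z,yw),(0,255,0)); dr(hx(.019,x,y,z+.07,yw),(0,255,255))
        if nut is not None:
            xn,yn,yw=nut[n] if isinstance(nut,dict) else nut
            dr(hx(.014,xn,yn,.09,yw),(0,0,255)); 
            t=np.linspace(0,2*np.pi,60); dr(np.c_[xn+.03*np.cos(t),yn+.03*np.sin(t),0*t+.09],(255,0,255))
        ims.append(im)
    cv2.imwrite(f"pics/{out}.png",np.hstack(ims))
E
python3 - <<'E'
from ov import *
s=json.load(open("pics/w5.json")); p=s["position"]
f=(.5293,.2394,np.radians(21.6)); w=(.5316,.2408,np.radians(21.6))
overlay("5",{"scene":(420,150,65,90),"side":(300,270,65,90)},(p[0],p[1],p[2]-.0277,yaw_of(s)),{"scene":f,"side":f},"o5",6)
overlay("5",{"wrist":(220,160,200,240)},(p[0],p[1],p[2]-.0277,yaw_of(s)),w,"o5w",2.5)
E
```

```text
(no output)
```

View pics/o5.png

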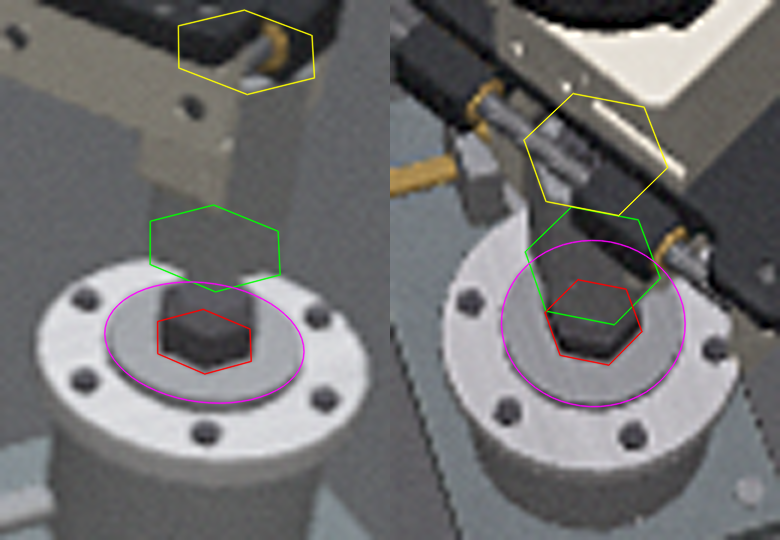

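View pics/o5w.png

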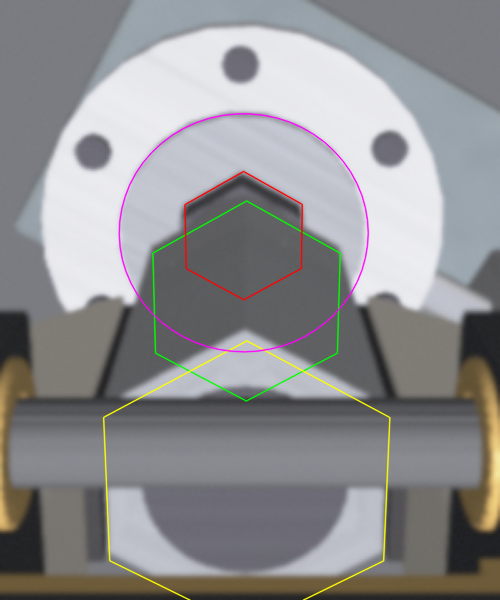

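Request:
send_rows([
  [0.3,0,0,0.2,0],
  [0.3,0,1,0.2,0],
  [0.3,0,1.7,0.2,0],
  [0.3,0,2.1,0.2,0],
  [0.3,0,2.5,0.2,0],
  [0.3,0,2.6,0.2,0],
  [0.3,0,2.6,0.2,0],
])

```text
clock: 7.0
position: [0.5313, 0.2415, 0.1277]
ee_rot: [-1.507, 0.525, -0.525]
force: [0.7, -0.1, -2.1]
width: 0.417
```

Run:
```python
from ov import *
s=arm.observe(); print(s["clock"],s["position"],np.degrees(yaw_of(s)),s["force"],s["ft_torque"],s["width"])
S=snap("scene","s6");D=snap("side","d6");W=snap("wrist","w6")
p=s["position"]
f=(.5293,.2394,np.radians(21.6)); w=(.5316,.2408,np.radians(21.6))
overlay("6",{"scene":(420,150,65,90),"side":(300,270,65,90)},(p[0]-.0015,p[1],p[2]-.0277,yaw_of(s)),{"scene":f,"side":f},"o6",6)
overlay("6",{"wrist":(220,160,200,240)},(p[0]+.0009-.0004,p[1]+.0015,p[2]-.0277,yaw_of(s)),w,"o6w",2.5)
```

```text
7.0 [0.53125994 0.24146528 0.12771143] -38.398015447530135 [ 0.73139028 -0.06651351 -2.11682281] [-0.16673281  0.11927598 -0.03055034] 0.4170934990960968
```

View pics/o6.png

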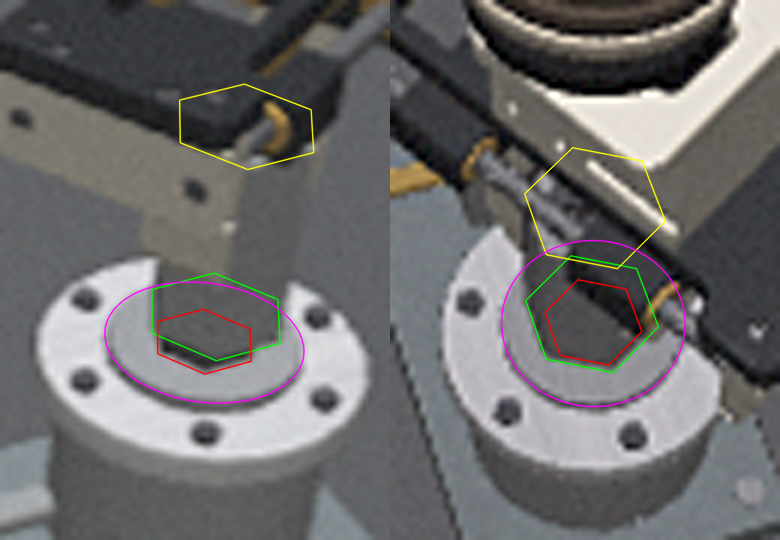

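View pics/o6w.png

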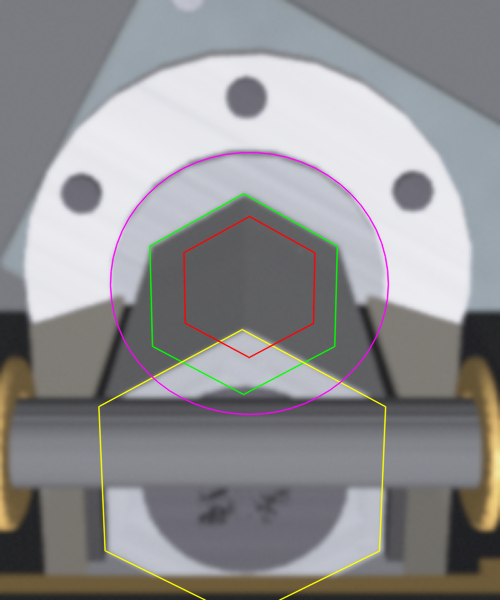

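Request:
send_rows([
  [0.3,0.1,0,-0.15,0],
  [0.3,0.1,0.3,-0.15,0],
  [0.3,0.1,0.6,-0.15,0],
  [0.3,0.1,0.9,-0.15,0],
  [0.3,0.1,1.1,-0.15,0],
  [0.3,0.1,1.1,-0.15,0],
])

```text
clock: 7.9
position: [0.5311, 0.2398, 0.1178]
ee_rot: [-1.506, 0.524, -0.525]
force: [-5.4, -2.1, 11.2]
width: 0.409
```

Run:
```python
from ov import *
s=arm.observe(); print(s["clock"],s["position"],np.degrees(yaw_of(s)),s["force"],s["ft_torque"],s["width"])
S=snap("scene","s7");D=snap("side","d7");W=snap("wrist","w7")
p=s["position"]
f=(.5293,.2394,np.radians(21.6)); w=(.5316,.2408,np.radians(21.6))
overlay("7",{"scene":(420,150,65,90),"side":(300,270,65,90)},(p[0]-.0015,p[1],p[2]-.0277,yaw_of(s)),{"scene":f,"side":f},"o7",6)
overlay("7",{"wrist":(220,160,200,240)},(p[0]+.0009-.0004,p[1]+.0015,p[2]-.0277,yaw_of(s)),w,"o7w",2.5)
```

```text
7.9 [0.53107458 0.23983243 0.11778102] -38.3961128552555 [-5.4241492  -2.14793469 11.15162424] [-0.43181845  1.13632954  0.02870549] 0.40883090579111403
```

View pics/o7.png

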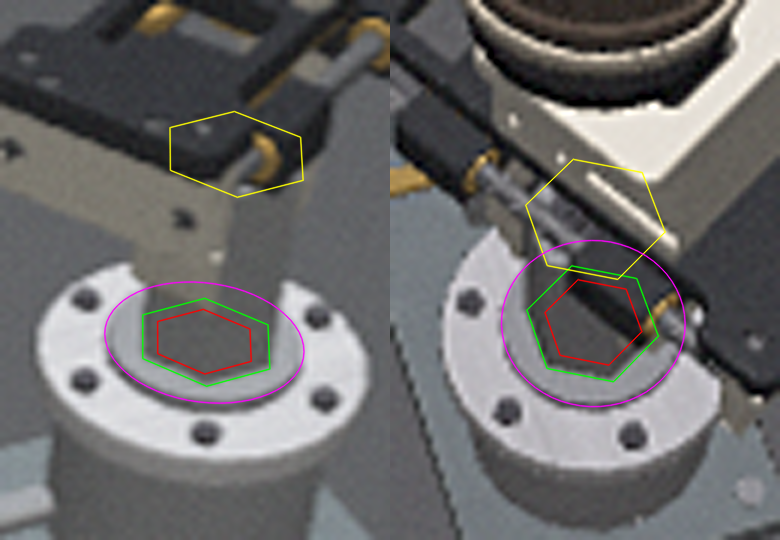

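View pics/o7w.png

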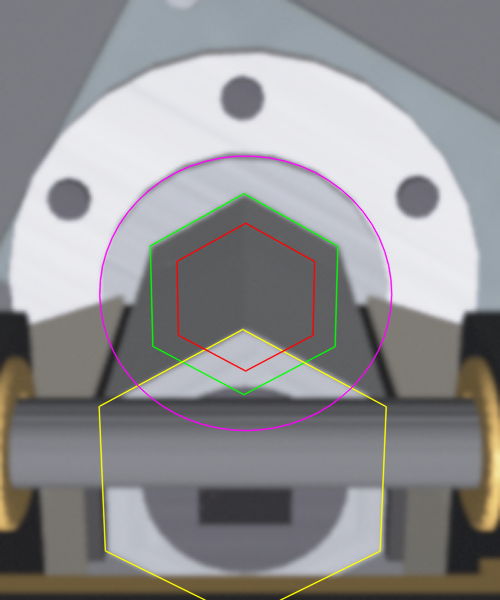

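Request:
send_rows([
  [0.3,0,0,0,0],
  [0.3,0,0,0,0],
  [0.3,0,0,0,0],
  [0.3,0,0,0,0],
])

```text
clock: 8.55
position: [0.5311, 0.2398, 0.1178]
ee_rot: [-1.506, 0.524, -0.525]
force: [-4.9, -1.7, 10.5]
width: 0.409
```

Run:
```python
from h import *
s=arm.observe(); print(s["clock"],s["position"],s["force"],s["width"],abs(s["dq"]).max())
S=snap("scene","s8")
x,f=fit([S],circ(.013),.087,(.5678,.1478,0));print("head",x[:2],f)
```

```text
8.55 [0.53106597 0.23982719 0.1177662 ] [-4.92749661 -1.66715778 10.47594091] 0.4085030213524981 0.001421362259954562
head [0.56668075 0.14714989] 58.711326599121094
```

View pics/s8.png

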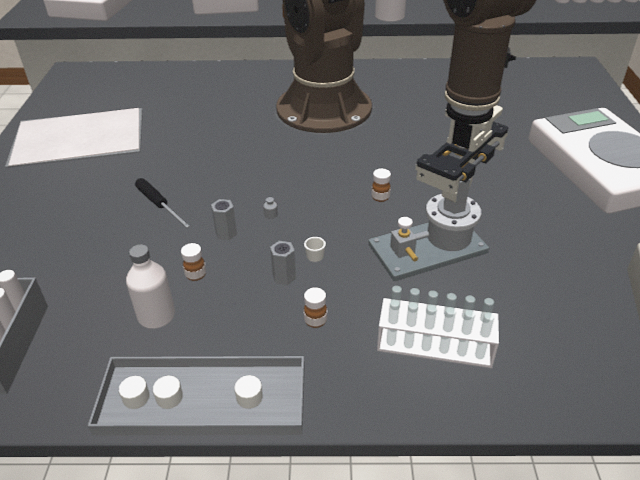

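The scene view shows the socket seated on the lid at about (455,195). The plunger head is up at (405,223), the other two sockets stand upright at (224,218) and (283,262), and the bystanders have not moved.

```bash
python3 -c "
from cell import arm
print(arm.sign_off())"
```

```text
the job is handed in; nothing more can be done
None
```

The job is handed in at about 8.6 s on the robot clock. The plunger was vented, and the first socket I tried went fully home on the nut, where the arm still grips it.

- **Vent plunger:** the closed fingers pressed it to its stop, with the fingertips at 76.9 mm and about 33 N upward. Afterwards its head again matched the 87 mm raised height in all three cameras.
- **Socket:** I took the one nearest the robot, at about (0.471, -0.009), and turned it to match the nut's 21.6° heading. It slid past the 14 mm height where a socket that is too small would stop, with no resistance, and came to rest on the seat face.
- **Final checks:** the socket mouth is at about 90 mm, the contact force is about 10.5 N and the arm is at rest. The jaws are open about 38 mm, which matches the socket, with the grip set to 35 N. Overlays in all three cameras show the socket and nut centred to within about 1–2 mm.
- **Everything else:** the other two sockets were never touched and stand upright, and no bystander moved.
- **Disagreement:** the wrist camera and the two fixed cameras differed by about 2–3 mm, so I centred the socket by comparing it with the nut within the same image. The measured position had also drifted about 2 mm sideways before the last descent, and I corrected that on the way down.

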